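# Load the dry-block heater from the sample rack, keeping the order

## Task

Move the four amber sample bottles from the blue rack into the four wells of the dry-block heater, one bottle to a well, keeping their order: the bottle that stands next to the rack's steel loop handle goes into the well next to the dial thermometer, the next one into the next well, and so on along the row. Keep the glass bottles upright, set each one gently down onto the floor of its well before letting go of it, and leave them all standing there.

Things in the scene. Friction and masses are not known exactly. Their poses are not given: they have to be found in the camera images.
- bottle_jar: Loose amber glass wide jar 56 mm tall in all: straight sides to its flat black lid (35 mm across, 13 mm high), no shoulder. Body round, 36 mm across, straight from the underside to 43 mm up; about 70 g. Origin: centre of its underside; z up its axis. It starts upright in one of the rack's four cups, up to 4 mm off the cup's centre.
- bottle_short: Loose amber glass bottle 64 mm tall in all, shoulder up to a black cap 28 mm across and 12 mm high. Body round, 36 mm across, straight from the underside to 48 mm up; about 80 g. Origin: centre of its underside; z up its axis. It starts upright in one of the rack's four cups, up to 4 mm off the cup's centre.
- bottle_medium: Loose amber glass bottle 72 mm tall in all, shoulder up to a black cap 22 mm across and 12 mm high. Body round, 36 mm across, straight from the underside to 48 mm up; about 90 g. Origin: centre of its underside; z up its axis. It starts upright in one of the rack's four cups, up to 4 mm off the cup's centre.
- bottle_tall: Loose amber glass bottle 80 mm tall in all, long shoulder up to a narrow black cap 17 mm across and 12 mm high. Body round, 36 mm across, straight from the underside to 48 mm up; about 100 g. Origin: centre of its underside; z up its axis. It starts upright in one of the rack's four cups, up to 4 mm off the cup's centre.
- cup_jar: Fixed blue cup of the rack in which the jar stands at the start (its place in the row differs every time; the four cups look alike). Round, 60 mm outside, 52 mm inside, 20 mm high. Origin: centre of its underside, 8 mm above the bench; its floor is 12 mm and its rim 28 mm above the bench. The cups stand in a straight row, 62 mm between centres.
- cup_short: Fixed blue cup of the rack in which the short bottle stands at the start (its place in the row differs every time; the four cups look alike). Round, 60 mm outside, 52 mm inside, 20 mm high. Origin: centre of its underside, 8 mm above the bench; its floor is 12 mm and its rim 28 mm above the bench. The cups stand in a straight row, 62 mm between centres.
- cup_medium: Fixed blue cup of the rack in which the medium bottle stands at the start (its place in the row differs every time; the four cups look alike). Round, 60 mm outside, 52 mm inside, 20 mm high. Origin: centre of its underside, 8 mm above the bench; its floor is 12 mm and its rim 28 mm above the bench. The cups stand in a straight row, 62 mm between centres.
- cup_tall: Fixed blue cup of the rack in which the tall bottle stands at the start (its place in the row differs every time; the four cups look alike). Round, 60 mm outside, 52 mm inside, 20 mm high. Origin: centre of its underside, 8 mm above the bench; its floor is 12 mm and its rim 28 mm above the bench. The cups stand in a straight row, 62 mm between centres.
- rack_handle: Upright steel loop handle, 51 mm high, loop 42 mm across the row, fixed on one end of the rack (either end; the other has only a flat foot), in line with the cups, its centre 62 mm beyond the end cup's. Origin: centre of its underside, 8 mm above the bench. The rack's tray is 70 x 380 x 8 mm.
- heater: Fixed grey-housed heater 105 x 400 x 25 mm, on it an aluminium block with 4 wells along its y axis. Origin: centre of its underside, on the bench; z up. Wells at y = +93, +31, -31, -93 mm, x = 0; 52 mm wide, floors 25 mm and rims 45 mm above the bench. Dial thermometer, 48 mm across, top at 63 mm, at y = +160 mm, so next to the well at +93. A low black knob at y = -165 mm.

How it is judged (in metres and radians):
At the end, for the whole second after the job is handed in: Each bottle stands in the well whose number from the thermometer is that of its starting cup from the loop handle: within 15 mm of the well's centre along and across the row, within 6 mm of its floor, tilt under 0.15 rad, slower than 30 mm/s, released (((horizontal distance between cup_jar and rack_handle below 0.093 m and y of bottle_jar in the frame of heater between 0.078 and 0.108 m) or (horizontal distance between cup_jar and rack_handle between 0.093 and 0.155 m and y of bottle_jar in the frame of heater between 0.016 and 0.046 m) or (horizontal distance between cup_jar and rack_handle between 0.155 and 0.217 m and y of bottle_jar in the frame of heater between -0.046 and -0.016 m) or (horizontal distance between cup_jar and rack_handle above 0.217 m and y of bottle_jar in the frame of heater between -0.108 and -0.078 m)) and x of bottle_jar in the frame of heater between -0.015 and 0.015 m and z of bottle_jar in the frame of heater between 0.019 and 0.031 m and angle between each of bottle_jar, bottle_short, bottle_medium, bottle_tall's own z axis and vertical below 0.15 rad and linear speed of each of bottle_jar, bottle_short, bottle_medium, bottle_tall below 0.03 m/s and contact force between the fingers and bottle_jar below 0.1 N and ((horizontal distance between cup_short and rack_handle below 0.093 m and y of bottle_short in the frame of heater between 0.078 and 0.108 m) or (horizontal distance between cup_short and rack_handle between 0.093 and 0.155 m and y of bottle_short in the frame of heater between 0.016 and 0.046 m) or (horizontal distance between cup_short and rack_handle between 0.155 and 0.217 m and y of bottle_short in the frame of heater between -0.046 and -0.016 m) or (horizontal distance between cup_short and rack_handle above 0.217 m and y of bottle_short in the frame of heater between -0.108 and -0.078 m)) and x of bottle_short in the frame of heater between -0.015 and 0.015 m and z of bottle_short in the frame of heater between 0.019 and 0.031 m and contact force between the fingers and bottle_short below 0.1 N and ((horizontal distance between cup_medium and rack_handle below 0.093 m and y of bottle_medium in the frame of heater between 0.078 and 0.108 m) or (horizontal distance between cup_medium and rack_handle between 0.093 and 0.155 m and y of bottle_medium in the frame of heater between 0.016 and 0.046 m) or (horizontal distance between cup_medium and rack_handle between 0.155 and 0.217 m and y of bottle_medium in the frame of heater between -0.046 and -0.016 m) or (horizontal distance between cup_medium and rack_handle above 0.217 m and y of bottle_medium in the frame of heater between -0.108 and -0.078 m)) and x of bottle_medium in the frame of heater between -0.015 and 0.015 m and z of bottle_medium in the frame of heater between 0.019 and 0.031 m and contact force between the fingers and bottle_medium below 0.1 N and ((horizontal distance between cup_tall and rack_handle below 0.093 m and y of bottle_tall in the frame of heater between 0.078 and 0.108 m) or (horizontal distance between cup_tall and rack_handle between 0.093 and 0.155 m and y of bottle_tall in the frame of heater between 0.016 and 0.046 m) or (horizontal distance between cup_tall and rack_handle between 0.155 and 0.217 m and y of bottle_tall in the frame of heater between -0.046 and -0.016 m) or (horizontal distance between cup_tall and rack_handle above 0.217 m and y of bottle_tall in the frame of heater between -0.108 and -0.078 m)) and x of bottle_tall in the frame of heater between -0.015 and 0.015 m and z of bottle_tall in the frame of heater between 0.019 and 0.031 m and contact force between the fingers and bottle_tall below 0.1 N); the robot touches nothing.
It fails at once if a bottle is tipped by more than 0.7 rad (angle between any of bottle_jar, bottle_short, bottle_medium, bottle_tall's own z axis and vertical above 0.7 rad).
It fails at once if a bottle is pressed or banged into the heater with over 60 N (contact force between any of bottle_jar, bottle_short, bottle_medium, bottle_tall and heater above 60 N).
It fails at once if a bottle over the heater is let go (or dropped) while its underside is more than 15 mm above the wells' floors ((x of bottle_jar in the frame of heater between -0.05 and 0.05 m and y of bottle_jar in the frame of heater between -0.2 and 0.2 m and z of bottle_jar in the frame of heater above 0.04 m and contact force between the fingers and bottle_jar below 0.05 N) or (x of bottle_short in the frame of heater between -0.05 and 0.05 m and y of bottle_short in the frame of heater between -0.2 and 0.2 m and z of bottle_short in the frame of heater above 0.04 m and contact force between the fingers and bottle_short below 0.05 N) or (x of bottle_medium in the frame of heater between -0.05 and 0.05 m and y of bottle_medium in the frame of heater between -0.2 and 0.2 m and z of bottle_medium in the frame of heater above 0.04 m and contact force between the fingers and bottle_medium below 0.05 N) or (x of bottle_tall in the frame of heater between -0.05 and 0.05 m and y of bottle_tall in the frame of heater between -0.2 and 0.2 m and z of bottle_tall in the frame of heater above 0.04 m and contact force between the fingers and bottle_tall below 0.05 N)).
It also fails if it takes over 90 s, if anything falls off the work surface, if the arm or the gripper's body presses on something with over 40 N, if the wrist force passes 120 N, or if a joint passes its speed limit or range.

## Robot

A 6-joint arm with a two-finger parallel gripper is mounted at the origin on the work surface. World frame = base frame: x ahead of the robot, y to its left, z up, the work surface at z = 0. Lengths are in m, angles in degrees, forces in N, time in s.
With the tool pointing down it reaches from about 0.25 to 0.85 m from the base axis. Payload 12.5 kg.
Tool frame: the origin (TCP) lies at the very end of the fingers, on their centre line; the grasp point (between the pads) lies 19 mm behind it (arm.hold_point_z is the distance from the TCP to the grasp point, in m); z points along the fingers, y is the line along which they close (so a half turn about z gives the same grasp; the last joint's range is limited). The gripper opens to 93 mm and grips with 3 to 60 N. Pads are 15 mm wide; open, the fingers measure 128 mm over their backs; the gripper's body (75 mm by 188 mm) begins 65 mm behind the grasp point.
Start: joints at [-71.597, 20.094, 94.641, -0, 65.266, -4.847], TCP at [0.217, -0.505, 0.219] pointing down, gripper open.
Joint ranges: [-157.81, 157.81], [-45, 120.19], [0.68, 151.7], [-89.99, 269.99], [4.06, 180], [-164.3, 164.3]. Speed limits (degrees/s): [127.2, 127.2, 159.86, 180, 180, 180].

## Interface

Orientations are given as a 3x3 rotation matrix whose columns are the frame's x, y, z axes.
In Python, from rig import arm, eoat, vision, hand_in gives the robot as it stands. The module is installed in compiled form; this text tells all that it offers. Calls block until the motion is done:
- arm.move_ptp(position, orientation): joint-space move of the TCP to a pose.
- arm.servo_line(position, rot=None, speed=0.15, contact_N=None): straight line of the TCP; rot=None keeps the orientation; speed is the mean speed in m/s. With contact_N (N) it stops when the force on the tool has changed by that much, and returns True; else False.
- arm.movej(angles): joint-space move.
- eoat.release() and eoat.grasp(effort=None): open the fingers fully, or close them until they stop; effort is the grip in N (None keeps the last).
- arm.pause(seconds).
- arm.inverse_kinematics(position, orientation): joint angles nearest the present ones, or None.
- vision.get_image(name): name is "scene" or "side" or "wrist"; returns the picture (420x560x3 uint8, red, green, blue); there is no depth.
- vision.camera_info(name): a dict with "vertical_fov" (degrees; the focal length in pixels is half the picture's height over the tangent of half this angle, whatever the lens; pixels are square), "cx", "cy" (the principal point, pixels), "D" ([k1, k2, p1, p2, k3] as OpenCV has them; the pictures are not rectified), "rvec" (rotation vector, rad) and "tvec" (3), from world to camera coordinates, as OpenCV has them. Camera axes: x right, y down, z forward; pixel columns grow to the right and rows downward; lengths in m; the calibration is good to about 2 mm. A picture is of the moment at which its call begins: read the wrist's pose just before it. camera_info takes no time and is no camera call; for the wrist camera it gives the pose at the moment of the call.
A pose or a line that the arm cannot do raises arm.PlanningError and nothing moves.
- hand_in(): hands the job in; it is judged then, once.
Readings, each from a call of its own:
- arm.current_time_s(): time.
- arm.current_joints(): joint angles.
- arm.current_joint_vel(): joint speeds.
- arm.current_joint_torque(): joint torques, N m.
- arm.current_tool_pos(): TCP position.
- arm.current_ee_rot(): TCP orientation.
- arm.current_contact_force(): force on the tool from outside, world axes, zero at the start.
- arm.current_torque(): the same for the moment, N m.
- arm.current_gripper_width(): opening from 0.0 (shut) to 1.0 (fully open).
- arm.current_finger_force(): force on a finger pad.
Only numpy, scipy, OpenCV 4.12 (cv2) and the standard library are available. Lean on these libraries where they do the work, as an engineer would, in place of code of your own. Each camera call takes 0.05 s, during which the arm holds its last target. There are 200 camera calls.

## Working session

There is one attempt and no reset: what is moved stays moved. The work goes in short steps, each a Python script; the robot and the scene stay as the last script left them, time stands still between calls to the robot, and variables do not carry over. Pictures are saved under pics/ and viewed, at most 14 in all, crops included, and the job is handed in when it is done.

```bash
mkdir -p pics; ls; python3 - <<'E'
from rig import arm,eoat,vision
import cv2,numpy as np
for n in ["scene","side","wrist"]:
    im=vision.get_image(n); cv2.imwrite(f"pics/{n}0.png",im[:,:,::-1])
    print(n,vision.camera_info(n))
print(arm.current_time_s(),arm.current_ee_rot(),arm.hold_point_z)
E
```

```text
pics
scene {'vertical_fov': 47.941220216277884, 'cx': 281.76399038478405, 'cy': 205.43036778547685, 'D': array([0.02692257, 0.        , 0.        , 0.        , 0.        ]), 'rvec': array([ 0.83452566,  2.43787127, -1.18636072]), 'tvec': array([ 0.45164455, -0.16002289,  1.11269379])}
side {'vertical_fov': 52.88551827915691, 'cx': 273.6131557908871, 'cy': 204.87166425864132, 'D': array([-0.0099907,  0.       ,  0.       ,  0.       ,  0.       ]), 'rvec': array([ 0.76588437, -2.40474026,  1.33996445]), 'tvec': array([0.44187408, 0.20000098, 0.40662934])}
wrist {'vertical_fov': 67.53288335329692, 'cx': 285.14855544570656, 'cy': 207.453370650771, 'D': array([0.01833505, 0.        , 0.        , 0.        , 0.        ]), 'rvec': array([-2.42472656,  1.59866028,  0.22066669]), 'tvec': array([-0.54957354, -0.03161233,  0.39155055])}
0.15 [[ 9.18805865e-01  3.94709666e-01 -2.47733222e-04]
 [ 3.94709732e-01 -9.18805504e-01  8.20841983e-04]
 [ 9.63756180e-05 -8.51977142e-04 -9.99999632e-01]] 0.0188
```

View pics/scene0.png

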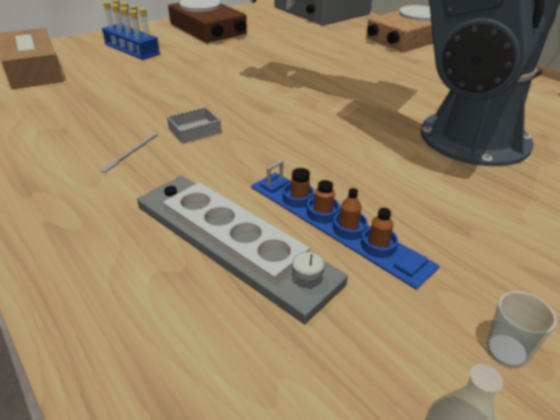

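View pics/side0.png

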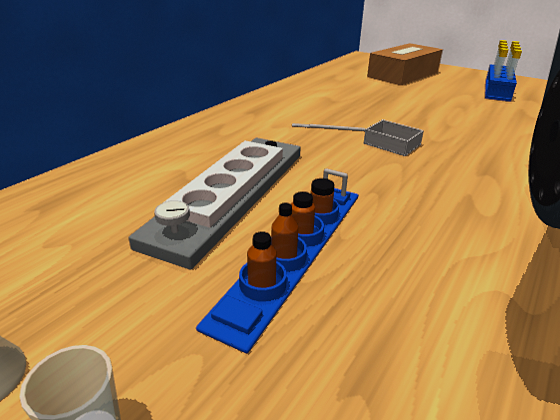

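View pics/wrist0.png

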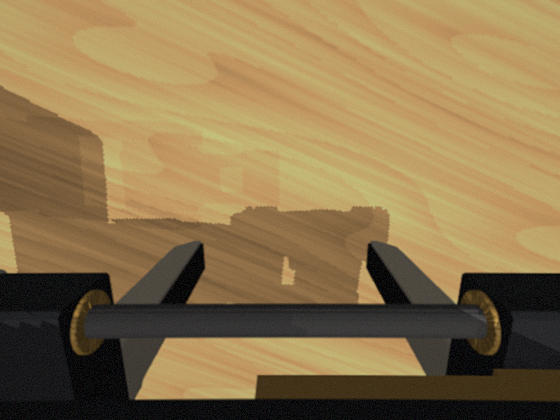

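The scene view shows the handle at (273,172), then the caps: jar (301,175), short (325,187), tall (353,193) and medium (384,214). The thermometer is at (308,264) and the knob at (171,190), with wells at (275,250), (246,233), (220,216) and (196,201). The side view shows the same order, with caps at about (322,185), (303,198), (286,209) and (262,240). The wrist view shows only the bench. I'll triangulate roughly from these two, then look closer with the wrist camera.

```bash
cat > h.py <<'E'
from rig import arm,eoat,vision,hand_in
import cv2,numpy as np
def cam(i):
    f=210/np.tan(np.radians(i["vertical_fov"]/2))
    K=np.array([[f,0,i["cx"]],[0,f,i["cy"]],[0,0,1]]); R=cv2.Rodrigues(i["rvec"])[0]
    return K,np.array(i["D"]),R,np.array(i["tvec"])
def ray(i,p):
    K,D,R,t=cam(i)
    u=cv2.undistortPoints(np.array(p,float).reshape(-1,1,2),K,D).reshape(-1,2)
    return -R.T@t, np.c_[u,np.ones(len(u))]@R   # origin, dirs
def onplane(i,p,z):
    o,d=ray(i,p); return o+d*((z-o[2])/d[:,2])[:,None]
def tri(i1,p1,i2,p2):
    out=[]
    o1,D1=ray(i1,p1);o2,D2=ray(i2,p2)
    for a,b in zip(D1,D2):
        a=a/np.linalg.norm(a);b=b/np.linalg.norm(b)
        s=np.linalg.lstsq(np.c_[a,-b],o2-o1,rcond=None)[0]
        A=o1+s[0]*a;B=o2+s[1]*b; out.append(np.r_[(A+B)/2,np.linalg.norm(A-B)])
    return np.array(out)
def proj(i,P):
    K,D,R,t=cam(i); return cv2.projectPoints(np.array(P,float),i["rvec"],t,K,D)[0].reshape(-1,2)
E
python3 - <<'E'
from h import *
np.set_printoptions(precision=4,suppress=True)
s,d=vision.camera_info("scene"),vision.camera_info("side")
print(tri(s,[(301,175),(325,187),(353,193),(384,214),(308,264),(171,190)],d,[(322,185),(303,198),(286,209),(262,240),(172,210),(271,145)]))
print(onplane(s,[(275,250),(246,233),(220,216),(196,201)],.045))
print(onplane(d,[(199,199),(220,180),(239,165),(255,152)],.045))
print(onplane(s,[(273,172)],.045))
w=vision.camera_info("wrist");K,D,R,t=cam(w)
Rt=arm.current_ee_rot(); print("cam in tool",Rt.T@(-R.T@t-arm.current_tool_pos()),"axes",Rt.T@R.T)
E
```

```text
[[ 0.489  -0.055   0.0635  0.0026]
 [ 0.4862  0.0059  0.0705  0.0033]
 [ 0.4771  0.0632  0.086   0.0014]
 [ 0.4694  0.1261  0.0777  0.0009]
 [ 0.6269  0.1246  0.06    0.0013]
 [ 0.6827 -0.195   0.0307  0.0006]]
[[ 0.6376  0.0605  0.045 ]
 [ 0.6504  0.0007  0.045 ]
 [ 0.6603 -0.0612  0.045 ]
 [ 0.6713 -0.1216  0.045 ]]
[[ 0.6358  0.0623  0.045 ]
 [ 0.65   -0.0024  0.045 ]
 [ 0.6594 -0.064   0.045 ]
 [ 0.6695 -0.124   0.045 ]]
[[ 0.5083 -0.1134  0.045 ]]
cam in tool [ 0.0752 -0.0003 -0.1672] axes [[-0.0007 -0.9626 -0.2711]
 [ 1.     -0.001   0.0007]
 [-0.0009 -0.2711  0.9626]]
```

```bash
python3 - <<'E'
from h import *
import pickle
R=np.array([[1,0,0],[0,-1,0],[0,0,-1.]])
V=[]
for k,y in enumerate((-0.07,0.07)):
    arm.move_ptp([.46,y,.30],R); arm.pause(.3)
    i=vision.camera_info("wrist"); im=vision.get_image("wrist"); V.append((i,im)); cv2.imwrite(f"pics/w{k+1}.png",im[:,:,::-1])
pickle.dump(V,open("v.pkl","wb")); print(arm.current_time_s())
E
```

```text
3.3
```

View pics/w1.png

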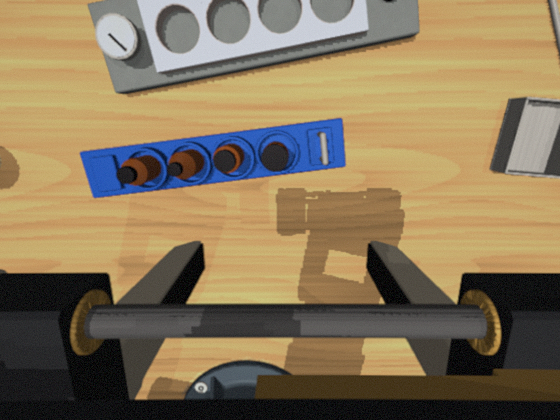

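View pics/w2.png

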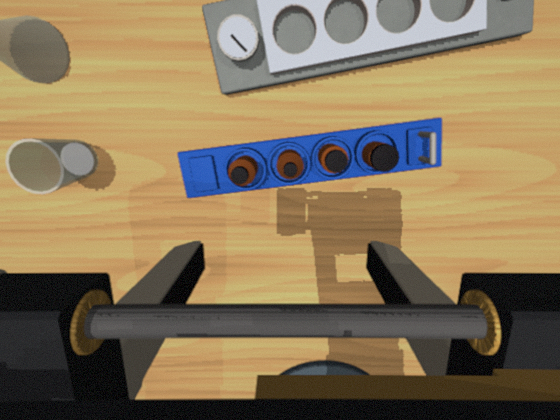

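Both wrist views show the rack: medium, tall, short and jar from left to right, with the handle at the right end. In w1 the caps are at (125,174), (176,169), (227,158) and (275,154). In w2 they are at (242,173), (291,170), (336,159) and (382,156). The wells are cut off at the top edge, so I'll take another pair over the heater and then detect caps and wells by masks.

```bash
cat > det.py <<'E'
from h import *
import pickle
np.set_printoptions(precision=4,suppress=True)
def caps(im):
    hsv=cv2.cvtColor(im,cv2.COLOR_RGB2HSV)
    blue=cv2.inRange(hsv,(105,150,60),(130,255,255)); blue[240:]=0
    c=max(cv2.findContours(cv2.morphologyEx(blue,cv2.MORPH_CLOSE,np.ones((5,5))),0,2)[0],key=cv2.contourArea)
    m=np.zeros_like(blue); cv2.fillConvexPoly(m,cv2.convexHull(c),255)
    dark=((im.max(2)<45)&(m>0)).astype(np.uint8)*255
    dark=cv2.morphologyEx(dark,cv2.MORPH_OPEN,np.ones((3,3)))
    n,l,s,ce=cv2.connectedComponentsWithStats(dark)
    k=[j for j in range(1,n) if s[j,4]>80]; k.sort(key=lambda j:ce[j,0])
    return ce[k],s[k]
def wells(im):
    hsv=cv2.cvtColor(im,cv2.COLOR_RGB2HSV)
    w=((hsv[...,1]<60)&(hsv[...,2]>200)).astype(np.uint8)*255; w[240:]=0
    cs,h=cv2.findContours(w,cv2.RETR_CCOMP,cv2.CHAIN_APPROX_NONE)
    r=[cv2.fitEllipse(cv2.convexHull(c)) for c,q in zip(cs,h[0]) if q[3]>=0 and cv2.contourArea(c)>500]
    return sorted(r,key=lambda e:e[0][0])
E
python3 - <<'E'
from det import *
R=np.array([[1,0,0],[0,-1,0],[0,0,-1.]])
V=pickle.load(open("v.pkl","rb"))
for k,y in enumerate((0.05,-0.10)):
    arm.move_ptp([.58,y,.30],R); arm.pause(.3)
    i=vision.camera_info("wrist"); im=vision.get_image("wrist"); V.append((i,im)); cv2.imwrite(f"pics/w{k+3}.png",im[:,:,::-1])
pickle.dump(V,open("v.pkl","wb")); print(arm.current_time_s())
C=[caps(v[1]) for v in V[:2]]
for c in C: print(c[0],c[1][:,2:])
if len(C[0][0])==len(C[1][0]): print(tri(V[0][0],C[0][0],V[1][0],C[1][0]))
W=[wells(v[1]) for v in V[2:]]
for w in W: print(w)
if len(W[0])==len(W[1])==4: print(tri(V[2][0],[e[0] for e in W[0]],V[3][0],[e[0] for e in W[1]]))
E
```

```text
5.2083
[[126.7311 174.3977]
 [174.7234 169.1773]] [[ 20  16 264]
 [ 15  12 141]]
[[337.7926 162.6223]
 [384.0018 156.9838]] [[ 19  19 188]
 [ 27  27 557]]
[[0.5037 0.0344 0.2605 0.0077]
 [0.5069 0.0035 0.2579 0.0079]]
[((278.85601806640625, 132.03201293945312), (43.45657730102539, 44.364871978759766), 175.65725708007812), ((325.9736633300781, 123.2734603881836), (43.49796676635742, 45.4874153137207), 26.311452865600586), ((373.85882568359375, 114.14531707763672), (42.995445251464844, 47.2590446472168), 32.71036911010742), ((422.66204833984375, 104.91360473632812), (43.05223846435547, 48.78474426269531), 37.208614349365234)]
[((164.17808532714844, 132.02316284179688), (41.50249099731445, 46.156883239746094), 139.33154296875), ((210.64630126953125, 123.35247802734375), (42.717411041259766, 45.969749450683594), 147.54612731933594), ((257.6954040527344, 114.53006744384766), (43.70565414428711, 45.7802619934082), 162.3323516845703), ((305.25555419921875, 105.51422882080078), (44.03819274902344, 46.305267333984375), 10.101156234741211)]
[[ 0.6385  0.0583  0.0457  0.0001]
 [ 0.6496 -0.0028  0.0461  0.0002]
 [ 0.6607 -0.0638  0.0461  0.0001]
 [ 0.6716 -0.1246  0.0464  0.0002]]
```

View pics/w3.png

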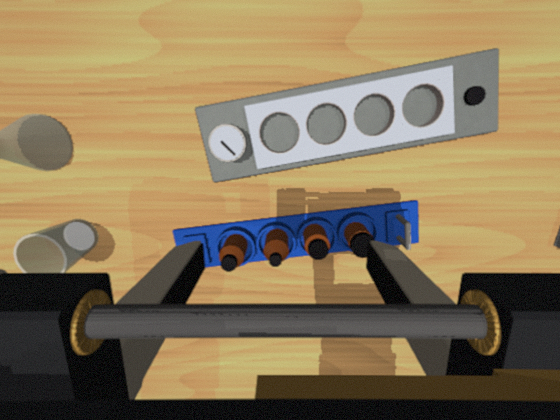

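w3 shows all four wells at (279,132), (326,123), (374,114) and (423,105), with the thermometer at (227,144) beside the first. The triangulated rims are at 46 mm with 62 mm spacing, which matches the text. Now a better cap mask: low chroma, not amber or blue.

```bash
python3 - <<'E'
from det import *
V=pickle.load(open("v.pkl","rb"))
P=[]
for (i,im) in V[:2]:
    hsv=cv2.cvtColor(im,cv2.COLOR_RGB2HSV)
    blue=cv2.inRange(hsv,(105,150,60),(130,255,255)); blue[240:]=0
    c=max(cv2.findContours(cv2.morphologyEx(blue,cv2.MORPH_CLOSE,np.ones((5,5))),0,2)[0],key=cv2.contourArea)
    m=np.zeros_like(blue); cv2.fillConvexPoly(m,cv2.convexHull(c),255); m=cv2.dilate(m,np.ones((5,5)))
    a=im.astype(int); d=((a.max(2)<75)&(a.max(2)-a.min(2)<30)&(m>0)).astype(np.uint8)
    d=cv2.morphologyEx(d,cv2.MORPH_OPEN,np.ones((3,3)))
    n,l,s,ce=cv2.connectedComponentsWithStats(d)
    k=sorted([j for j in range(1,n) if s[j,4]>60],key=lambda j:ce[j,0])
    for j in k: print(ce[j],s[j])
    P.append(ce[k])
if len(P[0])==len(P[1])==4: print(tri(V[0][0],P[0],V[1][0],P[1]))
cv2.imwrite("pics/crop.png",cv2.resize(np.vstack([V[0][1][100:210,70:360],V[1][1][100:210,170:460]])[:,:,::-1],None,fx=2.6,fy=2.6))
E
```

```text
[126.5407 174.4185] [117 167  20  16 270]
[174.4186 168.8256] [167 163  16  13 172]
[224.1752 160.5067] [214 150  22  22 371]
[274.6024 157.1302] [261 144  27  27 576]
[239.034 175.   ] [231 167  17  17 235]
[289.8151 169.1027] [284 163  13  13 146]
[335.7032 160.6872] [325 150  22  22 374]
[383.7727 157.1869] [371 144  27  27 594]
[[ 0.4684  0.1268  0.0784  0.0005]
 [ 0.477   0.0635  0.0881  0.0003]
 [ 0.4851  0.0059  0.0728  0.0003]
 [ 0.4881 -0.0569  0.0628  0.0003]]
```

View pics/crop.png

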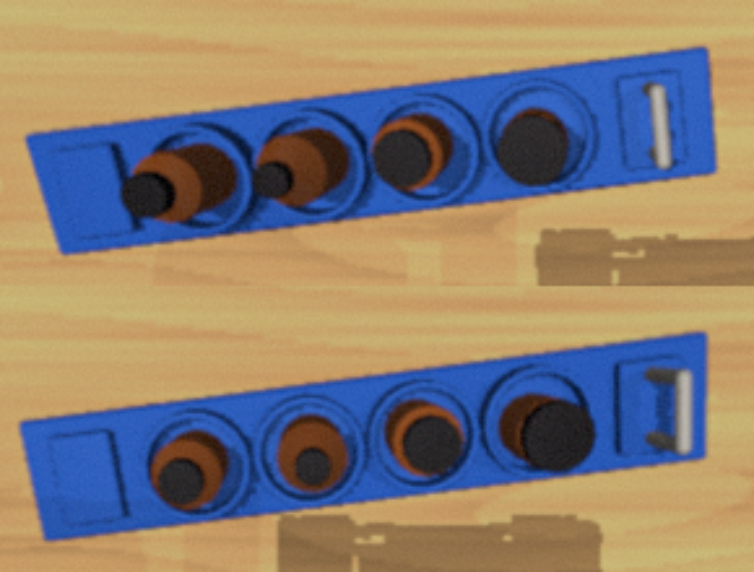

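Cap mid-heights are 78, 88, 73 and 63 mm, against 78, 86, 70 and 61.5 expected, so the identities and positions hold. From the handle the order is jar, short, tall, medium. I'll grip across the row, with the fingertips 24 mm above each underside so they clear the well rims. I'll start with the jar.

```bash
cat > go.py <<'E'
from det import *
B=dict(medium=(.4684,.1268),tall=(.4770,.0635),short=(.4851,.0059),jar=(.4881,-.0569))
W=dict(jar=(.6385,.0583),short=(.6496,-.0028),tall=(.6607,-.0638),medium=(.6716,-.1246))
def rot(D,s):
    P=np.array(list(D.values())); e=np.linalg.svd(P-P.mean(0))[2][0]; e*=np.sign(e[1])
    y=s*np.array([e[1],-e[0],0]); z=np.array([0,0,-1.]); return np.c_[np.cross(y,z),y,z]
S=1; HI=.17; OFF=.024; FL=.012; WF=.025
def pick(n):
    x,y=B[n]; R=rot(B,S)
    eoat.release(); arm.move_ptp([x,y,HI],R)
    hit=arm.servo_line([x,y,FL+OFF],speed=.12,contact_N=5)
    eoat.grasp(15); arm.pause(.1)
    print(n,"hit",hit,"w",arm.current_gripper_width(),"F",arm.current_finger_force(),"tcp",arm.current_tool_pos())
    arm.servo_line([x,y,HI],speed=.12); arm.pause(.1)
    print("lifted w",arm.current_gripper_width(),arm.current_finger_force(),arm.current_contact_force())
def place(n):
    x,y=W[n]; R=rot(W,S)
    arm.servo_line([x,y,HI],R,speed=.17)
    arm.servo_line([x,y,WF+OFF+.012],speed=.08); arm.pause(.2)
    hit=arm.servo_line([x,y,WF+OFF-.003],speed=.015,contact_N=3)
    print("down",hit,arm.current_tool_pos(),arm.current_contact_force())
    eoat.release(); arm.pause(.1)
    arm.servo_line([x,y,HI],speed=.15); print("t",arm.current_time_s())
E
python3 - <<'E'
import go; from go import *
for s in (1,-1):
    print(s,[np.round(j,0) if j is not None else None for D in (B,W) for p in D.values() for z in (.036,.17) for j in [arm.inverse_kinematics([*p,z],rot(D,s))]])
E
```

```text
1 [array([ 10.,  30., 112.,  -0.,  39.,   3.]), array([ 10.,  17., 107.,  -0.,  56.,   3.]), array([  2.,  30., 112.,  -0.,  38.,  -4.]), array([  2.,  17., 107.,  -0.,  56.,  -4.]), array([ -5.,  30., 112.,  -0.,  38., -11.]), array([ -5.,  17., 107.,  -0.,  56., -11.]), array([-12.,  30., 111.,  -0.,  39., -18.]), array([-12.,  18., 106.,  -0.,  56., -18.]), array([ 1., 42., 87., -0., 51., -9.]), array([ 1., 32., 83., -0., 65., -9.]), array([ -4.,  43.,  86.,  -0.,  52., -15.]), array([ -4.,  33.,  81.,  -0.,  65., -15.]), array([-10.,  44.,  83.,  -0.,  53., -20.]), array([-10.,  35.,  79.,  -0.,  66., -20.]), array([-14.,  46.,  80.,  -0.,  55., -25.]), array([-14.,  37.,  75.,  -0.,  68., -25.])]
-1 [None, None, None, None, None, None, array([-12.,  30., 111.,  -0.,  39., 162.]), array([-12.,  18., 106.,  -0.,  56., 162.]), None, None, None, None, array([-10.,  44.,  83.,  -0.,  53., 160.]), array([-10.,  35.,  79.,  -0.,  66., 160.]), array([-14.,  46.,  80.,  -0.,  55., 155.]), array([-14.,  37.,  75.,  -0.,  68., 155.])]
```

```bash
python3 - <<'E'
from go import *
pick("jar")
a=vision.get_image("side")
place("jar")
b=vision.get_image("side")
cv2.imwrite("pics/jar.png",np.hstack([a[110:360,90:420],b[110:360,90:420]])[:,:,::-1])
E
```

```text
jar hit False w 0.37977559391312765 F 14.999887745361775 tcp [ 0.4881 -0.0569  0.036 ]
lifted w 0.38399366590763984 14.999803737737238 [-0.0552  0.1064 -1.259 ]
down True [0.6384 0.0583 0.0489] [-0.071   0.0813  4.906 ]
t 16.4417
```

View pics/jar.png

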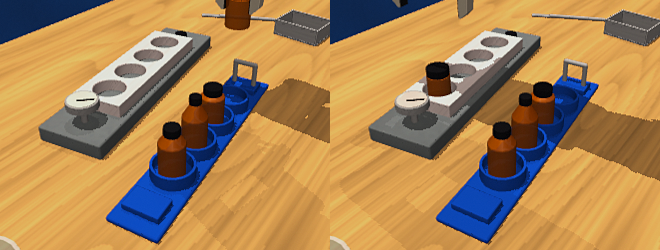

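The crop shows the jar lifted upright, then standing upright in the well next to the thermometer at (437,80). Contact came at TCP z = 48.9 mm, where 49 was expected. I'll continue with the other three, stopping on any anomaly.

```bash
python3 - <<'E'
from go import *
for n in ("short","tall","medium"):
    pick(n)
    assert .36<arm.current_gripper_width()<.41
    place(n)
arm.move_ptp([.55,.0,.30],np.array([[1,0,0],[0,-1,0],[0,0,-1.]])); arm.pause(.3)
i=vision.camera_info("wrist"); im=vision.get_image("wrist"); s=vision.get_image("side")
cv2.imwrite("pics/e.png",cv2.resize(np.vstack([im[60:250,130:480],s[100:290,90:440]]),None,fx=1.5,fy=1.5)[:,:,::-1])
print(arm.current_time_s())
E
```

```text
short hit False w 0.3839994210221462 F 15.00005715584848 tcp [0.4851 0.0059 0.036 ]
lifted w 0.3817134391658709 14.999914157087915 [-0.1199  1.0768 -0.0546]
down True [ 0.6495 -0.0028  0.049 ] [-1.2747 -0.857   4.8358]
t 26.75
tall hit False w 0.37936967632084395 F 14.999487684981432 tcp [0.477  0.0635 0.036 ]
lifted w 0.3822484139893581 14.997677409555763 [ 0.1395  0.7276 -1.6005]
down True [ 0.6606 -0.0637  0.049 ] [0.4931 0.2012 5.5302]
t 37.4417
medium hit False w 0.38826196154540826 F 14.999920810223557 tcp [0.4684 0.1268 0.036 ]
lifted w 0.3822153649872904 14.999828546424396 [-0.0984  0.0418 -0.0205]
down True [ 0.6715 -0.1246  0.049 ] [-1.1857  0.5304  5.1159]
t 48.9833
51.0583
```

View pics/e.png

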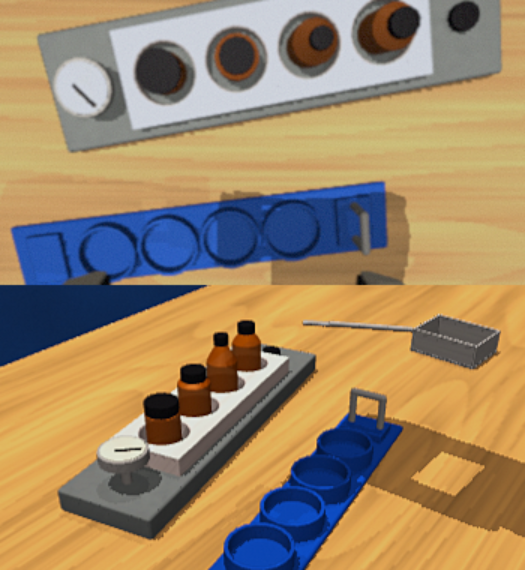

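The wrist crop (top) shows jar (160,70), short (237,57), tall (310,45) and medium (388,28) in order from the thermometer, each centred in its well. The side crop shows all four standing upright and the rack empty. I'm handing it in.

```bash
python3 -c "
from rig import hand_in
print(hand_in())"
```

```text
the job is handed in; nothing more can be done
None
```

I moved all four bottles into the heater wells in the required order (jar, short, tall, medium from the thermometer), each upright and set down before release, and handed the job in at about 51 s; no verdict was returned.

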